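# Set the softener dispenser and snap its filler cap home

## Robot

A 6-joint arm with a two-finger parallel gripper is mounted at the origin on the work surface. World frame = base frame: x ahead of the robot, y to its left, z up, the work surface at z = 0. Lengths are in m, angles in degrees, forces in N, time in s.
With the tool pointing down it reaches from about 0.4 to 0.825 m from the base axis. Payload 7 kg.
Tool frame: the origin (TCP) lies at the very end of the fingers, on their centre line; the grasp point (between the pads) lies 19 mm behind it; z points along the fingers, y is the line along which they close (so a half turn about z gives the same grasp; the last joint's range is limited). The gripper opens to 88 mm and grips with 3 to 60 N. Pads are 19 mm wide; open, the fingers measure 130 mm over their backs; the gripper's body (78 mm by 193 mm) begins 47 mm behind the grasp point.
Start: joints at [80.678, 20.546, 0.682, 0, -70.136, -16.507], TCP at [0.294, 0.608, 0.227] pointing down, gripper open.
Joint ranges: [-176.03, 176.03], [-82.01, 121.73], [-58.28, 71.71], [-173.87, 95.51], [-174.79, -0.11], [-173.66, 173.66]. Speed limits (degrees/s): [136.94, 136.94, 172.46, 180, 180, 180].

## Interface

Orientations are given as a 3x3 rotation matrix whose columns are the frame's x, y, z axes.
In Python, from station import manip gives the robot as it stands.
- The arm moves only by the shell command python3 inch.py 'ROWS' [OPENING]. ROWS is a JSON list of rows, 1 to 5 of them, each an object with the fields sx, sy, sz (the shift in units of 50 mm), twist (a turn about the tool's z in units of 4 degrees); a field left out counts as zero; each row shifts and turns the commanded pose from where the row before left it, along the tool's axes as they then stand; what a row does not reach is not made up. A row lasts 1/12 s, in which the tool goes at most 0.0417 m and 7.16 degrees, less where a joint would pass 70% of its speed; a pose out of reach is approached as far as the arm can. OPENING is the opening from 0.0 (shut) to 1.0 (fully open), set as the command begins (- or left out keeps the last). The fingers move at their own pace and stop on an object; the grip force is fixed at half the most. Time passes only in rows, so rows that do not move let the fingers close. It prints the time, the measured TCP pose, the force, the opening and the grip force at its end. Input that does not fit is refused with a message, and nothing moves.
- manip.get_obs(): the state, without advancing time (a new reading comes with each control period).
- manip.snapshot(name): name is "scene" or "top"; returns a dict with "img" (480x640x3 uint8, red, green, blue), "vertical_fov" (degrees; the focal length in pixels is half the picture's height over the tangent of half this angle, whatever the lens; pixels are square), "cx", "cy" (the principal point, pixels), "cam_to_world" (4x4, takes a point from camera to world coordinates). Camera axes: x right, y down, z forward; pixel columns grow to the right and rows downward; lengths in m; the calibration is good to about 2 mm. A picture is of the moment at which its call begins. There is no depth.
- manip.hand_in(): hands the job in; it is judged then, once.
The state is a dict: "time": time; "qpos": joint angles; "joint_vel": joint speeds; "joint_torque": joint torques, N m; "tcp_pos": TCP position; "tcp_rot": TCP orientation; "ft_force": force on the tool from outside, world axes, zero at the start; "torque": the same for the moment, N m; "finger_gap": opening from 0.0 (shut) to 1.0 (fully open); "finger_force": force on a finger pad.
Only numpy, scipy, OpenCV 4.12 (cv2) and the standard library are available. Lean on these libraries where they do the work, as an engineer would, in place of code of your own. Each camera call takes 0.05 s, during which the arm holds its last target. There are 200 camera calls.

## Task

Get the softener dispenser ready for the next wash: first bring its dosing lever to half dose, which is the lever standing upright, and leave it there. Then take the wide filler cap, set it over the ball stud on top of the dispenser and press it straight down until it clicks home on its seat, and keep pressing down on it firmly, with about 10 N, after the click: finish while still holding and pressing the cap. Leave the small stopper and the other things on the counter where they are.

Things in the scene. Friction and masses are not known exactly. Their poses are not given: they have to be found in the camera images.
- dispenser: White softener dispenser, fixed to the counter: a low tank 150 mm deep (x) by 260 mm wide (y), top 90 mm above the counter. Origin at the centre of its underside. Its front (-x, towards the robot) has at y = +85 mm a spigot and a 12 mm high drip tray, reaching 147 mm in front of the origin. On its top stand the dosing lever at y = +85 mm and the filler stud at y = -85 mm.
- dose_lever (a joint): Angle of the dosing lever, rad: 0 leans fully forward (-x of the dispenser, to the robot, 46 degrees from upright), 0.8 stands upright (half dose), 1.6 leans fully back. It turns about the dispenser's y axis through point lever_pivot and stays where it is left: friction 0.12 N m, about 1.5 N at the ball.
- lever_tip (a point): Centre of the black ball of 26 mm diameter on the end of the dosing lever, 80 mm from the pivot along a steel rod of 10 mm diameter.
- lever_pivot (a point): Pivot of the dosing lever, 112 mm above the counter, 22 mm above the tank's top, in a grey block 70 mm (x) by 50 mm (y) by 25 mm high.
- cap: Wide filler cap, grey plastic, about 50 g, mouth down on the counter. Skirt 46 mm across, 26 mm high; on its middle a round grip knob 24 mm across, 20 mm high (46 mm in all). The mouth is 34 mm wide for its first 5 mm (inner lip), 40 mm behind that, 22 mm deep. Origin at the centre of its mouth (underside), z up through the knob.
- seat_top (a point): Centre of the top face of the seat, 98 mm above the counter: a flat grey collar, 52 mm across and 8 mm high, at the foot of the filler stud. Fully home, the cap's mouth lies on this face.
- stud: Steel filler stud; origin as point seat_top. Rises 21 mm, 31 mm across, top 5.5 mm tapered to 19 mm. Four spring balls stand out to 38 mm across, centred 10.5 mm up. The cap's lip meets them with the mouth 15 mm up: the push rises to about 8 to 15 N, then falls; with the mouth below 5 mm the balls snap over the lip and draw it down (the click), holding it with 1 mm play.
- seat: The seat collar itself, part of the dispenser; origin 8 mm below point seat_top. What it carries when the cap is home is the robot's push and the cap's weight.
- stopper: Bystander: a small solid grey stopper, 32 mm in diameter and 18 mm high with a knob of 16 mm diameter and 14 mm height; origin at the centre of its underside. It may have changed places with the cap.
- calculator: Bystander: black pocket calculator, 150 x 100 x 18 mm, on the far side of the counter; origin under its centre.
- softener: Bystander: white softener bottle, 66 mm in diameter and 190 mm high, to the left of the dispenser; origin under its centre.

How it is judged:
By the outcome, as a careful person would: the job done as asked, in the order asked, and still so for the second after the job is handed in, while the arm keeps its last pose, push and grip.
It also fails if it takes over 51 s, if anything falls off the work surface, if the arm or the gripper's body presses on something with over 40 N, if the wrist force passes 120 N, or if a joint passes its speed limit or range.

## Working session

There is one attempt and no reset: what is moved stays moved. The work goes in short steps, Python scripts to look and compute and a shell command to move; the robot and the scene stay as the last step left them, time stands still between calls to the robot, and variables do not carry over. Pictures are saved under pics/ and viewed, at most 10 in all, crops included, and the job is handed in when it is done.

```bash
mkdir -p pics; ls
python3 - <<'E'
from station import manip
import cv2,numpy as np,pickle
o=manip.get_obs();print({k:np.round(o[k],3) for k in ("time","tcp_pos","tcp_rot","ft_force","finger_gap")})
for n in("scene","top"):
    s=manip.snapshot(n);pickle.dump(s,open(f"pics/{n}0.pkl","wb"));cv2.imwrite(f"pics/{n}0.png",s["img"][:,:,::-1])
    print(n,s["vertical_fov"],s["cx"],s["cy"],np.round(s["cam_to_world"],3))
E
```

```text
inch.py
pics
station.py
{'time': np.float64(0.0), 'tcp_pos': array([0.294, 0.607, 0.226]), 'tcp_rot': array([[ 0.9  , -0.436, -0.001],
       [-0.436, -0.9  , -0.002],
       [ 0.   ,  0.002, -1.   ]]), 'ft_force': array([-0.11 ,  0.41 ,  0.717]), 'finger_gap': np.float64(1.001)}
scene 51.91937690933814 317.22133068301486 244.22298856553945 [[ 0.373  0.742 -0.557  1.115]
 [ 0.928 -0.3    0.222 -0.154]
 [-0.002 -0.6   -0.8    0.895]
 [ 0.     0.     0.     1.   ]]
top 57.9238293218886 311.85182597614175 249.7204526834883 [[ 0.006 -0.991  0.136  0.482]
 [-1.    -0.003  0.018  0.032]
 [-0.017 -0.136 -0.991  0.987]
 [ 0.     0.     0.     1.   ]]
```

View pics/scene0.png

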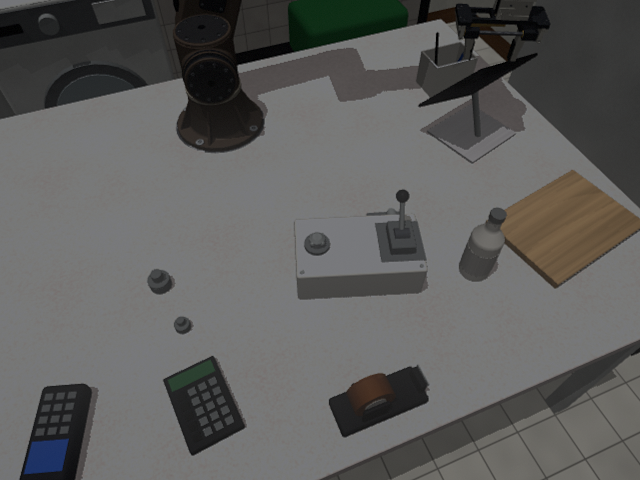

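View pics/top0.png

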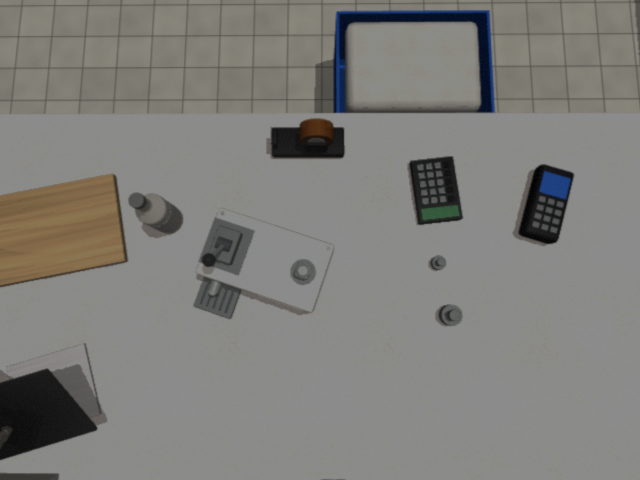

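The scene view shows the wider cap at about (159,281), the stopper at (182,325), the stud at (317,243) and the lever ball at (402,196). In the top view they are at (451,315), (438,263), (303,272) and (208,260). The lever leans forward. Next I'll zoom in for exact pixels.

```bash
cat > h.py <<'E'
import numpy as np,cv2,pickle
def ray(s,p):
    f=240/np.tan(np.radians(s["vertical_fov"]/2));M=np.array(s["cam_to_world"])
    d=M[:3,:3]@np.array([(p[0]-s["cx"])/f,(p[1]-s["cy"])/f,1]);return M[:3,3],d/np.linalg.norm(d)
def plane(s,p,z):
    o,d=ray(s,p);return o+d*(z-o[2])/d[2]
def tri(s1,p1,s2,p2):
    o1,d1=ray(s1,p1);o2,d2=ray(s2,p2)
    t=np.linalg.lstsq(np.c_[d1,-d2],o2-o1,rcond=None)[0];a=o1+t[0]*d1;b=o2+t[1]*d2
    return (a+b)/2,np.linalg.norm(a-b)
def proj(s,P):
    f=240/np.tan(np.radians(s["vertical_fov"]/2));M=np.linalg.inv(s["cam_to_world"])
    c=M[:3,:3]@np.array(P)+M[:3,3];return np.array([f*c[0]/c[2]+s["cx"],f*c[1]/c[2]+s["cy"]])
E
python3 - <<'E'
from h import *
T=pickle.load(open("pics/top0.pkl","rb"));S=pickle.load(open("pics/scene0.pkl","rb"))
print("tcp in S,T",proj(S,[.294,.607,.226]),proj(T,[.294,.607,.226]))
for n,a,b,z in(("cap",(159,281),(451,315),.03),("stop",(182,325),(438,263),.02),("ball",(402,196),(208,260),.17),("stud",(317,243),(303,272),.119)):
    print(n,tri(S,a,T,b),plane(S,a,z),plane(T,b,z))
def crop(s,x,y,w,h,k):return cv2.resize(s["img"][y:y+h,x:x+w,::-1],None,fx=k,fy=k,interpolation=cv2.INTER_CUBIC)
c=np.vstack([np.hstack([crop(T,190,200,80,60*1,5)[:300],crop(T,270,235,80,60,5)]),np.hstack([crop(T,415,280,80,60,5),crop(S,285,205,80,60,5)])])
cv2.imwrite("pics/c1.png",np.clip(c*1.5,0,255).astype(np.uint8))
c=np.hstack([crop(S,120,250,80,100,5),crop(S,370,180,80,100,5)])
cv2.imwrite("pics/c2.png",np.clip(c*1.5,0,255).astype(np.uint8))
E
```

```text
tcp in S,T [487.56036077  59.06866397] [-18.7498181  418.66905061]
cap (array([ 0.47100725, -0.25631934,  0.02056684]), np.float64(0.0006186715253981434)) [ 0.47808792 -0.25492489  0.03      ] [ 0.47104265 -0.25381489  0.03      ]
stop (array([ 0.58625858, -0.23448775,  0.01244289]), np.float64(0.000287284172365903)) [ 0.59073057 -0.23393893  0.02      ] [ 0.58548195 -0.23227724  0.02      ]
ball (array([0.5719995 , 0.24065672, 0.18241832]), np.float64(0.0006526784726396267)) [0.56250572 0.24718687 0.17      ] [0.5734991 0.2442019 0.17     ]
stud (array([0.55761832, 0.06651881, 0.09896794]), np.float64(0.0015014424504755058)) [0.571824   0.06167202 0.119     ] [0.55569613 0.06503992 0.119     ]
```

View pics/c1.png

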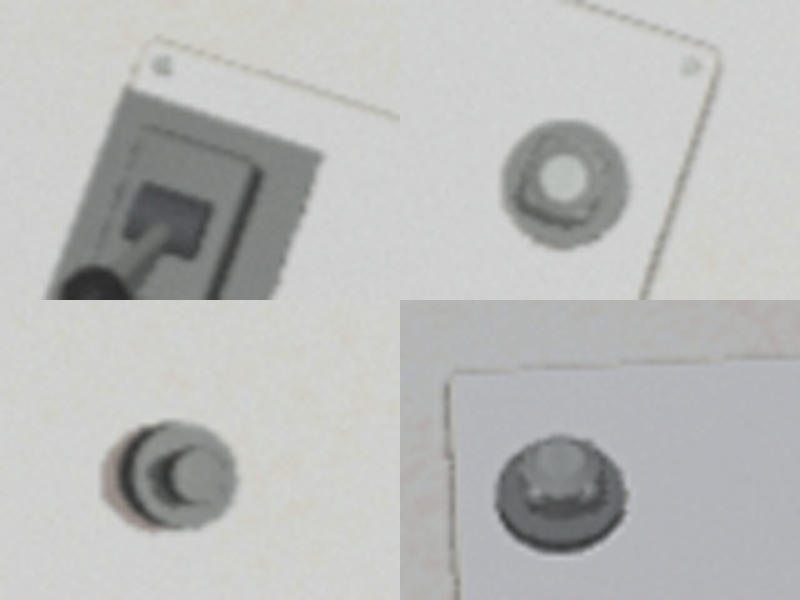

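View pics/c2.png

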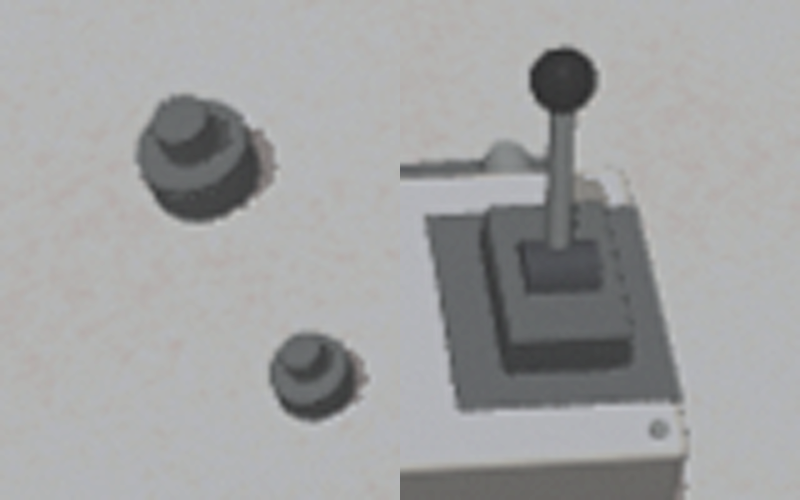

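The crops show:
- **Cap:** knob top at T(455.2,314.2) and S(156.4,274).
- **Collar:** at T(303,271.6).
- **Stud top:** at T(303,270.7) and S(316.8,236.8).
- **Ball:** at S(402.4,195.6).
- **Back screws:** at T(222.3,212.9) and T(327.9,248.1), which give the yaw.

Run:
```python
from h import *
T=pickle.load(open("pics/top0.pkl","rb"));S=pickle.load(open("pics/scene0.pkl","rb"))
def ball(s,x,y):
    g=s["img"][y-14:y+14,x-14:x+14].max(2);m=(g<55).astype(np.uint8)
    n,l,st,c=cv2.connectedComponentsWithStats(m);i=1+np.argmax(st[1:,4]);print(st[i]);return c[i]+[x-14,y-14]
bT,bS=ball(T,208,260),ball(S,402,196);print(bT,bS)
B=tri(S,bS,T,bT);print("ball",B)
print("knobtop",tri(S,(156.4,274),T,(455.2,314.2)),plane(S,(156.4,274),.046),plane(T,(455.2,314.2),.046))
print("studtop",tri(S,(316.8,236.8),T,(303,270.7)),plane(T,(303,270.7),.119),plane(S,(316.8,236.8),.119),"collar",plane(T,(303,271.6),.098))
a=plane(T,(222.3,212.9),.09);b=plane(T,(327.9,248.1),.09)
v=a-b;yaw=np.degrees(np.arctan2(-v[0],v[1]));print("screws",a,b,np.linalg.norm(v),"yaw",yaw)
c,s=np.cos(np.radians(yaw)),np.sin(np.radians(yaw));ex=np.array([c,s]);ey=np.array([-s,c])
seat=(plane(T,(303,271.6),.098))[:2];piv=seat+.17*ey;print("pivot",piv,"ball rel",(B[0][:2]-piv)@ex,(B[0][:2]-piv)@ey,B[0][2]-.112)
```

```text
[  8   7  15  14 147]
[  8   8  13  13 131]
[208.71428571 259.43537415] [402.         195.83206107]
ball (array([0.57301057, 0.23931733, 0.18432045]), np.float64(0.00027446008678402444))
knobtop (array([ 0.47331323, -0.25545573,  0.05009944]), np.float64(0.0025517121355566872)) [ 0.47078306 -0.25471262  0.046     ] [ 0.4729693  -0.25801716  0.046     ]
studtop (array([0.55840129, 0.06577458, 0.12075011]), np.float64(0.0016289471183547968)) [0.55831217 0.065062   0.119     ] [0.55734606 0.06706546 0.119     ] collar [0.55830119 0.06584433 0.098     ]
screws [0.68301301 0.23837567 0.09      ] [0.6083826  0.01455512 0.09      ] 0.2359350194262482 yaw -18.44037828471708
pivot [0.6120752 0.2271154] ball rel -0.04091847291565202 -0.0007814272787017296 0.07232045179428341
```

Run:
```python
from h import *
T=pickle.load(open("pics/top0.pkl","rb"));S=pickle.load(open("pics/scene0.pkl","rb"))
for a,b in (((420,105),(96,430)),((500,85),(48,370)),((420,105),(48,370)),((500,85),(96,430)),((497,215),(137,202))):print(tri(S,a,T,b))
```

```text
(array([0.24312365, 0.47596355, 0.09555788]), np.float64(0.005274667771747347))
(array([0.38628159, 0.53879772, 0.2204488 ]), np.float64(0.06731495534020276))
(array([0.37164197, 0.43567174, 0.23191013]), np.float64(0.1036846361166616))
(array([0.31741317, 0.51557273, 0.18793322]), np.float64(0.19572977218228468))
(array([0.68321596, 0.38181108, 0.18399205]), np.float64(0.0013578460853926081))
```
Panel maybe up to .3. Bottle top at (.683,.382,.184) OK.

The rows are not in the units I measure in: shifts go in units of 50 mm and turns go in units of 4 degrees. I convert before sending: -0.04 m is -0.8, -0.02 m is -0.4, -7 degrees is -1.75.

```bash
python3 inch.py '[{"sz":-0.8},{"sz":-0.8},{"sz":-0.8},{"sz":-0.8},{"sz":-0.4,"twist":-1.75}]'
```

```text
time: 0.52
tcp_pos: [0.2948, 0.6079, 0.4122]
tcp_rot: [[0.946, -0.325, 0.003], [-0.325, -0.946, 0.005], [0.001, -0.006, -1.0]]
ft_force: [0.0, 1.0, 0.7]
finger_gap: 0.998
finger_force: 0.0
```

```bash
for i in 1 2; do :; done; python3 inch.py '[{"sx":0.64,"sy":0.432},{"sx":0.64,"sy":0.432},{"sx":0.64,"sy":0.432},{"sx":0.64,"sy":0.432},{"sx":0.64,"sy":0.432}]'; python3 inch.py '[{"sx":0.64,"sy":0.432},{"sx":0.64,"sy":0.432},{"sx":0.64,"sy":0.432},{"sx":0.64,"sy":0.432},{"sx":0.64,"sy":0.432}]'; python3 inch.py '[{"sx":0.64,"sy":0.432},{"sx":0.64,"sy":0.432},{"sz":0.8},{"sz":0.8},{"sz":0.8}]' .75; python3 inch.py '[{"sz":0.4},{},{}]'
```

```text
time: 0.93
tcp_pos: [0.4112, 0.4521, 0.4063]
tcp_rot: [[0.947, -0.322, -0.0], [-0.322, -0.947, -0.0], [-0.0, 0.0, -1.0]]
ft_force: [1.0, 0.2, -0.6]
finger_gap: 1.001
finger_force: 0.0
time: 1.35
tcp_pos: [0.5279, 0.2981, 0.4064]
tcp_rot: [[0.947, -0.323, -0.0], [-0.323, -0.947, -0.0], [-0.0, 0.0, -1.0]]
ft_force: [1.4, 0.6, 0.6]
finger_gap: 1.004
finger_force: 0.0
time: 1.77
tcp_pos: [0.5742, 0.2371, 0.2851]
tcp_rot: [[0.946, -0.325, 0.001], [-0.325, -0.946, 0.001], [0.0, -0.001, -1.0]]
ft_force: [0.3, 0.8, -0.8]
finger_gap: 0.758
finger_force: 0.0
time: 2.02
tcp_pos: [0.5738, 0.2379, 0.2661]
tcp_rot: [[0.947, -0.323, -0.002], [-0.323, -0.947, -0.002], [-0.001, 0.002, -1.0]]
ft_force: [-0.4, 0.5, 1.1]
finger_gap: 0.749
finger_force: 0.0
```

In the tool's units: 0.035 m is 0.7, 0.03 m is 0.6.

```bash
python3 inch.py '[{"sz":0.7},{"sz":0.7},{"sz":0.6},{}]'; python3 inch.py '[{},{},{},{},{}]' 0;python3 inch.py '[{},{},{},{},{}]'
```

```text
time: 2.35
tcp_pos: [0.572, 0.2375, 0.1629]
tcp_rot: [[0.946, -0.323, -0.005], [-0.323, -0.946, -0.003], [-0.004, 0.004, -1.0]]
ft_force: [-1.2, -0.9, -1.8]
finger_gap: 0.748
finger_force: 0.0
time: 2.77
tcp_pos: [0.5746, 0.2388, 0.1684]
tcp_rot: [[0.947, -0.323, 0.002], [-0.323, -0.947, 0.002], [0.002, -0.002, -1.0]]
ft_force: [-0.5, 0.2, -1.7]
finger_gap: 0.434
finger_force: 0.0
time: 3.18
tcp_pos: [0.5745, 0.2392, 0.1673]
tcp_rot: [[0.947, -0.322, 0.002], [-0.322, -0.947, 0.001], [0.001, -0.002, -1.0]]
ft_force: [-1.0, 5.3, 4.6]
finger_gap: 0.278
finger_force: 30.0
```

In the tool's units: 0.007 m is 0.14, 0.0068 m is 0.136.

```bash
python3 inch.py '[{"sx":0.124,"sz":-0.064},{"sx":0.128,"sz":-0.054},{"sx":0.134,"sz":-0.04},{"sx":0.136,"sz":-0.032},{"sx":0.14,"sz":-0.02}]'; python3 inch.py '[{"sx":0.14,"sz":-0.004},{},{},{}]'
python3 - <<'E'
from station import manip
from h import *
for n in("scene","top"):
    s=manip.snapshot(n);pickle.dump(s,open(f"pics/{n}1.pkl","wb"))
    globals()[n]=s
a=scene["img"][150:290,330:470,::-1];b=top["img"][190:330,150:290,::-1]
cv2.imwrite("pics/l1.png",np.clip(1.5*cv2.resize(np.hstack([a,b]),None,fx=2.8,fy=2.8,interpolation=cv2.INTER_CUBIC),0,255).astype(np.uint8))
E
```

```text
time: 3.6
tcp_pos: [0.6055, 0.2288, 0.1777]
tcp_rot: [[0.947, -0.322, 0.001], [-0.322, -0.947, 0.002], [0.0, -0.002, -1.0]]
ft_force: [-1.8, 7.1, 3.4]
finger_gap: 0.279
finger_force: 30.0
time: 3.93
tcp_pos: [0.6131, 0.2263, 0.1781]
tcp_rot: [[0.947, -0.322, 0.003], [-0.322, -0.947, 0.002], [0.002, -0.002, -1.0]]
ft_force: [1.8, 5.2, 4.2]
finger_gap: 0.277
finger_force: 30.0
```

View pics/l1.png

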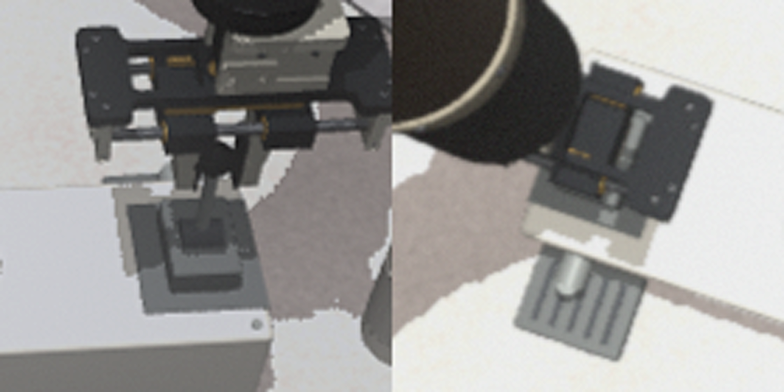

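The ball is between the pads and the lever looks near upright. I'll release, rise and move off, then measure.

In the tool's units: -0.04 m is -0.8, 0.04 m is 0.8.

```bash
python3 inch.py '[{},{},{},{},{}]' .75;  python3 inch.py '[{"sz":-0.4},{"sz":-0.8},{"sz":-0.8},{"sz":-0.8},{"sy":0.8}]';python3 inch.py '[{"sy":0.8},{"sy":0.8},{"sy":0.8},{"sy":0.8},{"sy":0.8}]'; python3 inch.py '[{"sy":0.8},{"sy":0.8},{"sy":0.8},{},{}]'
python3 - <<'E'
from station import manip
from h import *
for n in("scene","top"):
    s=manip.snapshot(n);pickle.dump(s,open(f"pics/{n}2.pkl","wb"))
    globals()[n]=s
def ball(s,P):
    x,y=np.round(proj(s,P)).astype(int)
    g=s["img"][y-16:y+16,x-16:x+16].max(2);m=(g<55).astype(np.uint8)
    n,l,st,c=cv2.connectedComponentsWithStats(m);i=1+np.argmax(st[1:,4]);print(st[i]);return c[i]+[x-16,y-16]
P=[.612,.227,.192];a,b=ball(scene,P),ball(top,P);B=tri(scene,a,top,b);print(a,b,B)
y=np.radians(-18.6);ex=np.array([np.cos(y),np.sin(y)]);print((B[0][:2]-[.6121,.2271])@ex)
a=scene["img"][150:290,330:470,::-1];b=top["img"][190:330,150:290,::-1]
cv2.imwrite("pics/l2.png",np.clip(1.5*cv2.resize(np.hstack([a,b]),None,fx=2.8,fy=2.8,interpolation=cv2.INTER_CUBIC),0,255).astype(np.uint8))
E
```

```text
time: 4.45
tcp_pos: [0.6114, 0.2248, 0.1767]
tcp_rot: [[0.946, -0.323, -0.001], [-0.323, -0.946, -0.001], [-0.001, 0.001, -1.0]]
ft_force: [0.8, 0.1, -0.5]
finger_gap: 0.6
finger_force: 0.0
time: 4.87
tcp_pos: [0.6037, 0.1917, 0.3254]
tcp_rot: [[0.948, -0.319, 0.012], [-0.319, -0.948, 0.004], [0.01, -0.008, -1.0]]
ft_force: [1.1, -1.3, 1.9]
finger_gap: 0.75
finger_force: 0.0
time: 5.28
tcp_pos: [0.5331, -0.0036, 0.3173]
tcp_rot: [[0.947, -0.323, -0.0], [-0.323, -0.947, -0.0], [-0.0, 0.0, -1.0]]
ft_force: [0.7, 0.6, 0.5]
finger_gap: 0.747
finger_force: 0.0
time: 5.7
tcp_pos: [0.4946, -0.1174, 0.3175]
tcp_rot: [[0.945, -0.326, 0.0], [-0.326, -0.945, -0.0], [0.0, -0.0, -1.0]]
ft_force: [1.2, 0.1, 0.2]
finger_gap: 0.749
finger_force: 0.0
[ 10   7  13  25 172]
[  9  13  13  12 112]
[405.91860465 209.04069767] [214.30357143 240.49107143] (array([0.60827234, 0.22897915, 0.18752648]), np.float64(0.0004488171714523853))
-0.004227109128531445
```

View pics/l2.png

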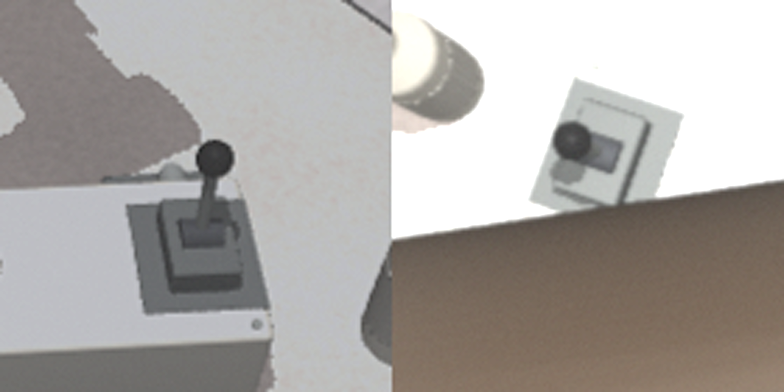

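The lever ball is at S(406.6,206.1) and T(214.3,240.5), and looks about upright. My scene mask included part of the rod, so I'll recompute from a cleaner ball centre.

Run:
```python
from h import *
s=pickle.load(open("pics/scene2.pkl","rb"));t=pickle.load(open("pics/top2.pkl","rb"))
def c(s,x,y):
    m=(s["img"][y-20:y+20,x-20:x+20].max(2)<60).astype(np.uint8);m=cv2.morphologyEx(m,cv2.MORPH_OPEN,cv2.getStructuringElement(cv2.MORPH_ELLIPSE,(9,9)))
    n,l,st,ce=cv2.connectedComponentsWithStats(m);i=1+np.argmax(st[1:,4]);print(st[i]);return ce[i]+[x-20,y-20]
a,b=c(s,406,206),c(t,214,240);y=np.radians(-18.5);ex=np.array([np.cos(y),np.sin(y)])
for q in(tri(s,a,t,b)[0],plane(t,b,.192),plane(s,a,.192)):print(a,b,q,(q[:2]-[.6121,.2271])@ex)
# cap again
P=np.array([.4725,-.2565,.046]);print(proj(t,P),proj(s,P))
```

```text
[ 14  14  13  14 134]Traceback (most recent call last):
  File "<stdin>", line 6, in <module>
  File "<stdin>", line 5, in c
    return _wrapfunc(a, 'argmax', axis=axis, out=out, **kwds)
    return bound(*args, **kwds)
ValueError: attempt to get argmax of an empty sequence
```

Run:
```python
from h import *
s=pickle.load(open("pics/scene2.pkl","rb"));t=pickle.load(open("pics/top2.pkl","rb"))
def c(s,x,y,k):
    m=(s["img"][y-12:y+12,x-12:x+12].max(2)<75).astype(np.uint8);m=cv2.morphologyEx(m,cv2.MORPH_OPEN,cv2.getStructuringElement(cv2.MORPH_ELLIPSE,(k,k)))
    n,l,st,ce=cv2.connectedComponentsWithStats(m);i=1+np.argmax(st[1:,4]);print(st[i]);return ce[i]+[x-12,y-12]
a,b=c(s,406,206,9),c(t,214,240,5);y=np.radians(-18.5);ex=np.array([np.cos(y),np.sin(y)])
for q in(tri(s,a,t,b)[0],plane(t,b,.192),plane(s,a,.192)):print(a,b,q,(q[:2]-[.6121,.2271])@ex)
```

```text
[  6   6  13  14 136]
[  6   6  15  15 170]
[406.08088235 206.44852941] [215.07058824 240.90588235] [0.60701139 0.2273761  0.19382685] -0.0049132579412671665
[406.08088235 206.44852941] [215.07058824 240.90588235] [0.6068666  0.22663275 0.192     ] -0.004814695241013361
[406.08088235 206.44852941] [215.07058824 240.90588235] [0.60582842 0.22966414 0.192     ] -0.006761099511740244
```

Run:
```python
from h import *
s=pickle.load(open("pics/scene2.pkl","rb"));t=pickle.load(open("pics/top2.pkl","rb"))
f=lambda s,x,y:cv2.resize(s["img"][y:y+60,x:x+50,::-1],None,fx=8,fy=8,interpolation=cv2.INTER_CUBIC)
c=np.hstack([f(t,197,213),f(s,381,196)]);c=np.clip(c*1.3,0,255).astype(np.uint8)
cv2.imwrite("pics/l3.png",c)
```

```text
(no output)
```

View pics/l3.png

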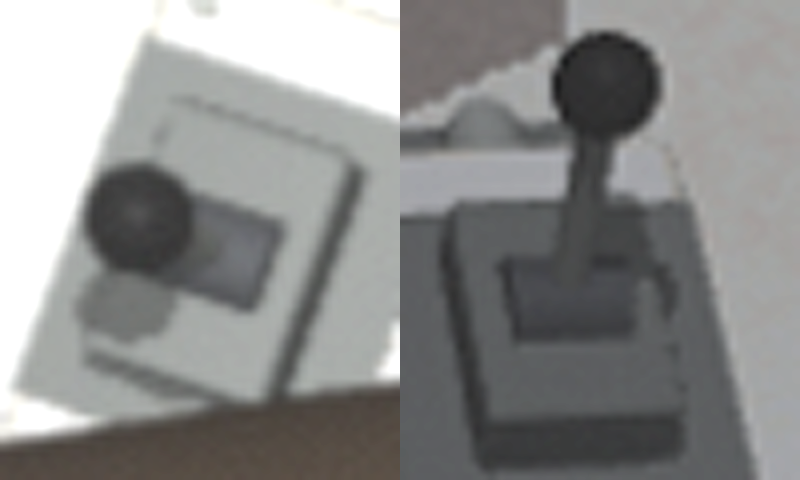

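Block top centre is at about T(223.9,244.3). The ball disc centre is at T(214.0,239.75) and S(406.25,206.2).

Run:
```python
from h import *
s=pickle.load(open("pics/scene2.pkl","rb"));t=pickle.load(open("pics/top2.pkl","rb"))
y=np.radians(-18.5);ex=np.array([np.cos(y),np.sin(y)]);ey=np.array([-ex[1],ex[0]])
p=plane(t,(223.9,244.3),.115);print("piv T",p)
px=lambda u,v,ox,oy:(ox+u/8-.44,oy+v/8-.44)
Q=[plane(t,px(u,v,197,213),.115)[:2] for u,v in((172,100),(350,160),(85,352),(270,403))];print([(q-p[:2])@np.c_[ex,ey] for q in Q])
# S: block top corners, front-left/right (image bottom = back, +x) 
R=[plane(s,px(u,v,381,196),.115)[:2] for u,v in((58,205),(238,198),(88,418),(282,412))];print(np.mean(R,0))
a,b=(406.25,206.2),(214.0,239.75)
for q in(tri(s,a,t,b)[0],plane(t,b,.192),plane(s,a,.192)):print(q,(q[:2]-p[:2])@ex,(q[:2]-p[:2])@ey,(q[:2]-[.6121,.2271])@ex)
```

```text
piv T [0.61199821 0.227138   0.115     ]
[array([0.03359917, 0.02533526]), array([ 0.03357407, -0.02345781]), array([-0.03456523,  0.02352728]), array([-0.03164676, -0.02568649])]
[0.61112911 0.22838783]
[0.60841993 0.22781333 0.19619399] -0.003607651861320506 -0.0004949771452225488 -0.0037162366251511977
[0.60904064 0.2287145  0.192     ] -0.003304968625116419 0.0005565772759513226 -0.0034135533889471104
[0.60539582 0.23025521 0.192     ] -0.007250310047251354 0.0008611485149632521 -0.007358894811082045
```

```bash
python3 inch.py '[{"sy":-0.728},{"sy":-0.728},{"sy":-0.728},{"sy":-0.728},{"sy":-0.728}]'; python3 inch.py '[{"sy":-0.728},{"sy":-0.728},{"sy":-0.728},{"sy":-0.728},{"sx":-0.092,"sy":-0.728}]';  python3 inch.py '[{"sz":0.7},{"sz":0.7},{},{}]'
```

```text
time: 6.22
tcp_pos: [0.5547, 0.0601, 0.3171]
tcp_rot: [[0.947, -0.321, -0.0], [-0.321, -0.947, -0.0], [-0.0, 0.0, -1.0]]
ft_force: [0.9, -1.1, 0.1]
finger_gap: 0.757
finger_force: 0.0
time: 6.63
tcp_pos: [0.6089, 0.2341, 0.3165]
tcp_rot: [[0.947, -0.321, -0.001], [-0.321, -0.947, -0.001], [-0.0, 0.001, -1.0]]
ft_force: [0.8, 0.3, 0.9]
finger_gap: 0.752
finger_force: 0.0
time: 6.97
tcp_pos: [0.6076, 0.2313, 0.2455]
tcp_rot: [[0.947, -0.321, -0.004], [-0.321, -0.947, -0.003], [-0.003, 0.004, -1.0]]
ft_force: [-0.6, 0.2, 2.2]
finger_gap: 0.749
finger_force: 0.0
```

In the tool's units: 0.0027 m is 0.054, 0.001 m is 0.02.

```bash
python3 inch.py '[{"sx":0.02,"sy":0.054,"sz":0.74},{"sz":0.72},{},{}]'; python3 inch.py '[{},{},{},{},{}]' 0;python3 inch.py '[{},{},{},{},{}]'
```

```text
time: 7.3
tcp_pos: [0.6092, 0.2277, 0.1755]
tcp_rot: [[0.947, -0.322, -0.0], [-0.322, -0.947, -0.001], [0.0, 0.001, -1.0]]
ft_force: [0.5, 0.4, 1.0]
finger_gap: 0.752
finger_force: 0.0
time: 7.72
tcp_pos: [0.6093, 0.228, 0.1755]
tcp_rot: [[0.946, -0.323, 0.001], [-0.323, -0.946, 0.001], [0.001, -0.001, -1.0]]
ft_force: [-0.5, -0.3, -0.1]
finger_gap: 0.434
finger_force: 0.0
time: 8.13
tcp_pos: [0.609, 0.2279, 0.1745]
tcp_rot: [[0.947, -0.323, 0.0], [-0.323, -0.947, 0.0], [0.0, -0.0, -1.0]]
ft_force: [-1.5, 1.5, 3.5]
finger_gap: 0.276
finger_force: 30.0
```

Push 4.5 mm along tool x, release, rise and move away.

```bash
python3 inch.py '[{"sx":0.05},{"sx":0.04},{},{}]'; python3 inch.py '[{},{},{},{},{}]' .75;  python3 inch.py '[{"sz":-0.4},{"sz":-0.8},{"sz":-0.8},{"sz":-0.8},{"sy":0.8}]';python3 inch.py '[{"sy":0.8},{"sy":0.8},{"sy":0.8},{"sy":0.8},{"sy":0.8}]'; python3 inch.py '[{"sy":0.8},{"sy":0.8},{"sy":0.8},{"sy":0.8},{"sy":0.8}]';python3 inch.py '[{"sy":0.8},{"sy":0.4},{},{}]'
cat > m.py <<'E'
from station import manip
from h import *
import sys
k=sys.argv[1]
for n in("scene","top"):
    s=manip.snapshot(n);pickle.dump(s,open(f"pics/{n}{k}.pkl","wb"));globals()[n]=s
f=lambda s,x,y:cv2.resize(s["img"][y:y+60,x:x+50,::-1],None,fx=8,fy=8,interpolation=cv2.INTER_CUBIC)
c=np.hstack([f(top,197,213),f(scene,381,196)]);c=np.clip(c*1.3,0,255).astype(np.uint8)
cv2.imwrite(f"pics/l{k}.png",c)
E
python3 m.py 4
```

```text
time: 8.47
tcp_pos: [0.6136, 0.2263, 0.1746]
tcp_rot: [[0.946, -0.323, 0.001], [-0.323, -0.946, 0.0], [0.001, -0.0, -1.0]]
ft_force: [0.0, 0.5, 5.5]
finger_gap: 0.274
finger_force: 30.0
time: 8.88
tcp_pos: [0.6129, 0.226, 0.1738]
tcp_rot: [[0.946, -0.323, -0.001], [-0.323, -0.946, -0.0], [-0.0, 0.001, -1.0]]
ft_force: [-0.0, 0.9, 0.6]
finger_gap: 0.589
finger_force: 0.0
time: 9.3
tcp_pos: [0.605, 0.1929, 0.3225]
tcp_rot: [[0.948, -0.319, 0.012], [-0.319, -0.948, 0.005], [0.01, -0.008, -1.0]]
ft_force: [1.1, -1.0, 2.5]
finger_gap: 0.754
finger_force: 0.0
time: 9.72
tcp_pos: [0.5345, -0.0025, 0.3143]
tcp_rot: [[0.947, -0.322, 0.0], [-0.322, -0.947, 0.0], [0.0, -0.0, -1.0]]
ft_force: [1.1, -1.0, -0.1]
finger_gap: 0.745
finger_force: 0.0
time: 10.13
tcp_pos: [0.4699, -0.1918, 0.3146]
tcp_rot: [[0.947, -0.322, 0.001], [-0.322, -0.947, 0.0], [0.001, -0.0, -1.0]]
ft_force: [0.9, 0.1, -0.3]
finger_gap: 0.747
finger_force: 0.0
time: 10.47
tcp_pos: [0.4511, -0.248, 0.3141]
tcp_rot: [[0.946, -0.325, -0.0], [-0.325, -0.946, 0.0], [-0.0, -0.0, -1.0]]
ft_force: [-0.3, 0.2, 0.4]
finger_gap: 0.75
finger_force: 0.0
```

View pics/l4.png

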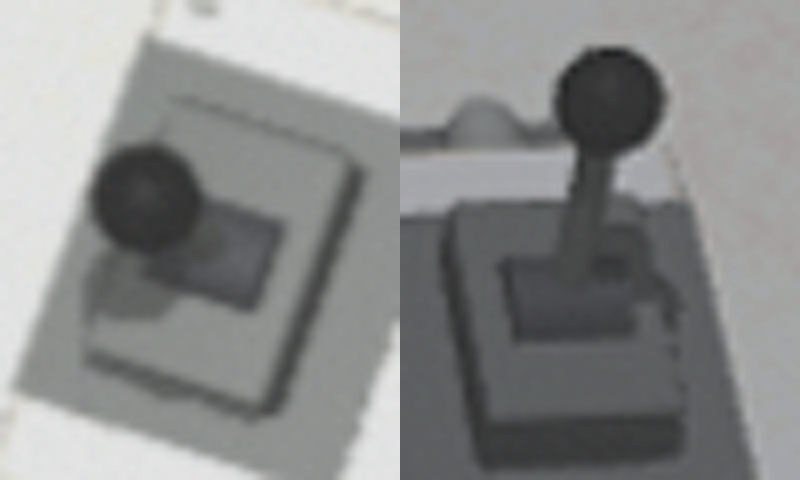

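The ball disc is now at T(214.8,237.2) and S(406.75,208.06).

Run:
```python
from h import *
s=pickle.load(open("pics/scene4.pkl","rb"));t=pickle.load(open("pics/top4.pkl","rb"))
y=np.radians(-18.5);ex=np.array([np.cos(y),np.sin(y)])
a,b=(406.75,208.06),(214.8,237.2)
for q in(tri(s,a,t,b)[0],plane(t,b,.192),plane(s,a,.192)):print(q,(q[:2]-[.612,.2272])@ex)
print(proj(s,[.4511,-.248,.3141]))
```

```text
[0.61313485 0.22635508 0.19655302] 0.0013443017506009993
[0.61385989 0.22739176 0.192     ] 0.0017029348789317554
[0.60987358 0.22892593 0.192     ] -0.0025641742251287887
[115.38494037 173.97449622]
```

The lever is upright within about 2 mm at the ball. Now the cap.

In the tool's units: 0.04 m is 0.8, 0.0225 m is 0.45.

```bash
python3 inch.py '[{"sx":0.45,"sy":0.026,"sz":0.6},{"sz":0.8},{"sz":0.8},{"sz":0.8},{"sz":0.8}]'; python3 inch.py '[{"sz":0.8},{},{}]'
python3 - <<'E'
from station import manip
import numpy as np
print(np.round(manip.get_obs()["qpos"],1))
E
```

```text
time: 10.98
tcp_pos: [0.4731, -0.2542, 0.1229]
tcp_rot: [[0.947, -0.321, 0.001], [-0.321, -0.947, -0.0], [0.001, -0.0, -1.0]]
ft_force: [0.7, -0.6, -0.1]
finger_gap: 0.75
finger_force: 0.0
time: 11.23
tcp_pos: [0.4719, -0.2545, 0.0833]
tcp_rot: [[0.947, -0.321, -0.005], [-0.321, -0.947, 0.0], [-0.005, 0.001, -1.0]]
ft_force: [0.9, -0.1, 0.8]
finger_gap: 0.749
finger_force: 0.0
[ -7.4  15.8 -27.3   0.  -47.2  78.6]
```

```bash
python3 inch.py '[{"sy":0.04,"sz":0.6},{"sz":0.44},{},{}]'; python3 inch.py '[{},{},{},{},{}]' .2;python3 inch.py '[{},{},{},{}]'
```

```text
time: 11.57
tcp_pos: [0.4734, -0.2573, 0.0343]
tcp_rot: [[0.947, -0.322, 0.001], [-0.322, -0.947, -0.001], [0.001, 0.0, -1.0]]
ft_force: [-0.7, 0.5, 1.0]
finger_gap: 0.749
finger_force: 0.0
time: 11.98
tcp_pos: [0.4724, -0.2574, 0.0331]
tcp_rot: [[0.946, -0.323, 0.001], [-0.323, -0.946, -0.0], [0.001, -0.0, -1.0]]
ft_force: [-0.2, 0.2, -0.0]
finger_gap: 0.433
finger_force: 0.0
time: 12.32
tcp_pos: [0.472, -0.2574, 0.0324]
tcp_rot: [[0.947, -0.323, -0.0], [-0.323, -0.947, -0.0], [-0.0, 0.0, -1.0]]
ft_force: [-0.1, 0.0, 2.3]
finger_gap: 0.263
finger_force: 30.0
```

```bash
python3 inch.py '[{},{},{},{"twist":1.75},{"twist":1.75}]' .5; python3 inch.py '[{"twist":1.75},{"twist":1.75},{"twist":1.75},{"twist":1.75},{"twist":1.75}]'; python3 inch.py '[{"twist":1.75},{"twist":1.75},{"twist":1.75},{"twist":1.75},{"twist":1.75}]';python3 inch.py '[{"twist":1.5},{},{},{}]'
```

```text
time: 12.73
tcp_pos: [0.4719, -0.2573, 0.0321]
tcp_rot: [[0.837, -0.547, -0.0], [-0.547, -0.837, 0.0], [-0.0, 0.0, -1.0]]
ft_force: [-1.1, -0.4, -0.8]
finger_gap: 0.492
finger_force: 0.0
time: 13.15
tcp_pos: [0.4719, -0.2573, 0.0321]
tcp_rot: [[0.372, -0.928, -0.0], [-0.928, -0.372, 0.0], [-0.0, 0.0, -1.0]]
ft_force: [-0.7, 0.6, 0.3]
finger_gap: 0.5
finger_force: 0.0
time: 13.57
tcp_pos: [0.4719, -0.2573, 0.0321]
tcp_rot: [[-0.228, -0.974, -0.0], [-0.974, 0.228, 0.0], [-0.0, 0.0, -1.0]]
ft_force: [0.1, 0.3, 0.3]
finger_gap: 0.499
finger_force: 0.0
time: 13.9
tcp_pos: [0.472, -0.2573, 0.0322]
tcp_rot: [[-0.319, -0.948, -0.0], [-0.948, 0.319, 0.0], [0.0, 0.0, -1.0]]
ft_force: [-0.5, 0.2, -0.4]
finger_gap: 0.503
finger_force: 0.0
```

```bash
python3 inch.py '[{"sz":0.06},{},{},{},{}]' 0;python3 inch.py '[{},{},{"sz":-0.6},{"sz":-0.8},{"sz":-0.8}]';python3 inch.py '[{"sz":-0.8},{"sz":-0.4},{},{}]'
```

```text
time: 14.32
tcp_pos: [0.4719, -0.2573, 0.0292]
tcp_rot: [[-0.322, -0.947, -0.0], [-0.947, 0.322, 0.0], [0.0, 0.0, -1.0]]
ft_force: [0.5, 0.0, -1.1]
finger_gap: 0.264
finger_force: 30.0
time: 14.73
tcp_pos: [0.4709, -0.2572, 0.1398]
tcp_rot: [[-0.323, -0.947, -0.003], [-0.947, 0.323, 0.0], [0.001, 0.003, -1.0]]
ft_force: [1.2, 0.1, -0.3]
finger_gap: 0.263
finger_force: 30.0
time: 15.07
tcp_pos: [0.4726, -0.2574, 0.2009]
tcp_rot: [[-0.323, -0.946, 0.004], [-0.946, 0.323, -0.0], [-0.001, -0.003, -1.0]]
ft_force: [-0.1, -0.2, -1.8]
finger_gap: 0.263
finger_force: 30.0
```

In the tool's units: -0.037 m is -0.74, 0.0026 m is 0.052.

```bash
python3 inch.py '[{"sx":-0.74,"sy":0.052},{"sx":-0.74,"sy":0.052},{"sx":-0.74,"sy":0.052},{"sx":-0.74,"sy":0.052},{"sx":-0.74,"sy":0.052}]';python3 inch.py '[{"sx":-0.74,"sy":0.052},{"sx":-0.74,"sy":0.052},{"sx":-0.74,"sy":0.052},{"sx":-0.74,"sy":0.048}]'; python3 inch.py '[{"sz":0.4},{},{},{}]'
python3 - <<'E'
from station import manip
from h import *
for n in("scene","top"):
    s=manip.snapshot(n);pickle.dump(s,open(f"pics/{n}5.pkl","wb"));globals()[n]=s
f=lambda s,x,y:cv2.resize(s["img"][y:y+80,x:x+100,::-1],None,fx=5,fy=5,interpolation=cv2.INTER_CUBIC)
c=f(scene,270,190);cv2.imwrite("pics/c5.png",np.clip(c*1.4,0,255).astype(np.uint8))
E
```

```text
time: 15.48
tcp_pos: [0.5186, -0.0765, 0.1978]
tcp_rot: [[-0.323, -0.946, -0.002], [-0.946, 0.323, -0.0], [0.001, 0.002, -1.0]]
ft_force: [0.3, -0.3, -0.4]
finger_gap: 0.263
finger_force: 30.0
time: 15.82
tcp_pos: [0.5567, 0.067, 0.1977]
tcp_rot: [[-0.323, -0.947, -0.002], [-0.947, 0.323, -0.001], [0.002, 0.002, -1.0]]
ft_force: [0.4, 0.4, -1.1]
finger_gap: 0.261
finger_force: 30.0
time: 16.15
tcp_pos: [0.557, 0.0646, 0.1789]
tcp_rot: [[-0.323, -0.946, -0.001], [-0.946, 0.323, -0.001], [0.001, 0.001, -1.0]]
ft_force: [0.0, 1.8, 1.1]
finger_gap: 0.266
finger_force: 30.0
```

View pics/c5.png

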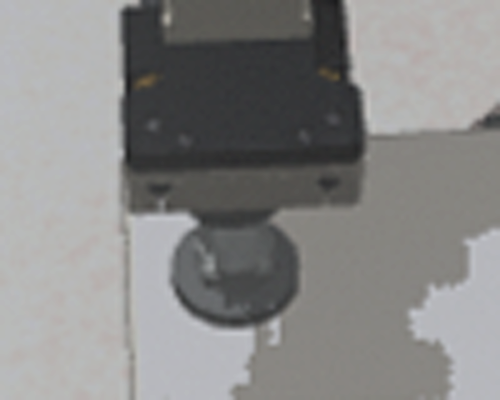

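The cap hangs aligned over the stud: cap centre column about 234, collar 235. I'll descend, watching the force.

In the tool's units: -0.0016 m is -0.032, -0.0003 m is -0.006.

```bash
python3 inch.py '[{"sx":-0.032,"sy":-0.006,"sz":0.3},{"sz":0.24},{},{}]'; python3 inch.py '[{"sz":0.08},{"sz":0.08},{}]'; python3 inch.py '[{"sz":0.04},{}]'
```

```text
time: 16.58
tcp_pos: [0.5582, 0.0659, 0.1526]
tcp_rot: [[-0.324, -0.946, -0.0], [-0.946, 0.324, -0.0], [0.0, 0.0, -1.0]]
ft_force: [0.6, -0.4, -0.4]
finger_gap: 0.259
finger_force: 30.0
time: 16.83
tcp_pos: [0.5581, 0.0666, 0.144]
tcp_rot: [[-0.323, -0.946, -0.0], [-0.946, 0.323, 0.0], [-0.0, 0.0, -1.0]]
ft_force: [-0.9, 0.5, -0.8]
finger_gap: 0.263
finger_force: 30.0
time: 17.0
tcp_pos: [0.5583, 0.0667, 0.1422]
tcp_rot: [[-0.323, -0.946, -0.0], [-0.946, 0.323, -0.0], [0.0, 0.0, -1.0]]
ft_force: [0.5, -0.2, -0.6]
finger_gap: 0.267
finger_force: 30.0
```

No contact yet, so the cap is passing the taper cleanly. Continuing in small steps.

```bash
for i in 1; do python3 inch.py '[{"sz":0.04},{}]';python3 inch.py '[{"sz":0.04},{}]'; python3 inch.py '[{"sz":0.04},{}]';python3 inch.py '[{"sz":0.04},{}]';python3 inch.py '[{"sz":0.04},{}]'; done | egrep 'pos|ft|gap'
```

```text
tcp_pos: [0.5586, 0.0666, 0.1407]
ft_force: [-0.9, -2.1, 3.3]
finger_gap: 0.265
tcp_pos: [0.5591, 0.0667, 0.1394]
ft_force: [-1.3, -3.0, 5.0]
finger_gap: 0.265
tcp_pos: [0.5587, 0.0666, 0.1369]
ft_force: [0.9, -0.9, 1.3]
finger_gap: 0.267
tcp_pos: [0.5584, 0.0666, 0.1341]
ft_force: [0.4, -2.8, -1.4]
finger_gap: 0.263
tcp_pos: [0.5577, 0.0666, 0.1311]
ft_force: [1.8, -1.5, -8.2]
finger_gap: 0.262
```

```bash
(python3 inch.py '[{"sz":0.04},{},{}]';python3 inch.py '[{"sz":0.04},{},{}]'; python3 inch.py '[{"sz":0.02},{},{}]') | egrep 'pos|ft|gap'
```

```text
tcp_pos: [0.5576, 0.0664, 0.1293]
ft_force: [2.3, -2.8, -7.3]
finger_gap: 0.263
tcp_pos: [0.5583, 0.0669, 0.1284]
ft_force: [-0.4, -0.7, -2.3]
finger_gap: 0.266
tcp_pos: [0.5586, 0.067, 0.1276]
ft_force: [0.4, 0.2, -0.7]
finger_gap: 0.262
```

It clicked: the force turned to a pull and the TCP drew down. Now build up the push.

```bash
(python3 inch.py '[{"sz":0.02},{},{}]';python3 inch.py '[{"sz":0.02},{},{}]';python3 inch.py '[{"sz":0.02},{},{}]') | egrep 'pos|ft|gap'
```

```text
tcp_pos: [0.5586, 0.0669, 0.1271]
ft_force: [-3.0, 0.3, 6.1]
finger_gap: 0.266
tcp_pos: [0.5587, 0.0669, 0.127]
ft_force: [-6.3, 0.5, 13.7]
finger_gap: 0.267
tcp_pos: [0.5587, 0.0669, 0.1269]
ft_force: [-8.8, 0.6, 21.6]
finger_gap: 0.265
```

The rows are not in the units I measure in: shifts go in units of 50 mm and turns go in units of 4 degrees. I convert before sending: -0.0014 m is -0.028.

```bash
(python3 inch.py '[{"sz":-0.028},{},{}]';python3 inch.py '[{},{},{}]') | egrep 'time|pos|ft|gap'
```

```text
time: 19.58
tcp_pos: [0.5587, 0.0669, 0.127]
ft_force: [-5.7, 1.3, 12.7]
finger_gap: 0.263
time: 19.83
tcp_pos: [0.5587, 0.0669, 0.127]
ft_force: [-5.6, 0.1, 12.4]
finger_gap: 0.261
```

```bash
(python3 inch.py '[{"sz":-0.004},{},{}]';python3 inch.py '[{},{},{}]';python3 inch.py '[{},{},{},{},{}]') | egrep 'time|pos|ft|gap'
python3 - <<'E'
from station import manip
from h import *
s=manip.snapshot("scene")
c=s["img"][150:350,140:440,::-1];cv2.imwrite("pics/c6.png",np.clip(1.4*cv2.resize(c,None,fx=2.6,fy=2.6,interpolation=cv2.INTER_CUBIC),0,255).astype(np.uint8))
E
```

```text
time: 20.08
tcp_pos: [0.5587, 0.067, 0.127]
ft_force: [-4.2, 1.8, 10.3]
finger_gap: 0.26
time: 20.33
tcp_pos: [0.5587, 0.0669, 0.127]
ft_force: [-4.1, 0.9, 10.4]
finger_gap: 0.261
time: 20.75
tcp_pos: [0.5587, 0.0669, 0.127]
ft_force: [-3.2, 0.8, 10.6]
finger_gap: 0.265
```

View pics/c6.png

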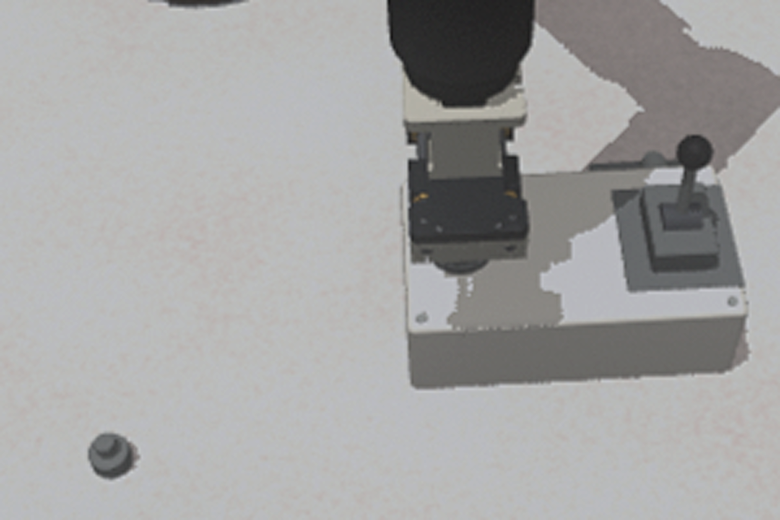

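The cap sits on the collar at (460,262) in the crop. The lever is upright with its ball at (694,152), the stopper at (112,455) hasn't moved, and the push is steady at about 10.5 N.

```bash
python3 -c "
from station import manip
print(manip.hand_in())"
```

```text
the job is handed in; nothing more can be done
None
```

I handed in the job at about 21 s: the dosing lever is upright to within about 2 mm at the ball, and the cap clicked home on its seat, with the gripper still holding and pressing it at about 10.5 N.

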